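Open the dowel jig's spring jaw to the mark and hold it

TASK

Get the dowel drilling jig ready for the next board: first push its open bit drawer fully home, then pull the sprung clamp jaw with the red handle open until the jaw's red pointer is level with the yellow mark. The jaw springs shut if released, so finish while still holding it steadily at the mark, and leave the glue bottle, the board and the pencil tin where they are.

Things in the scene. Friction and masses are not known exactly. Their poses are not given: they have to be found in the camera images.
- jig: Blue-green dowel drilling jig bolted to the bench, 190 (x) x 180 (y) x 60 mm up to its flat bed; origin under its centre at bench level. Its own -x side is the front, where the drawer comes out; it can be turned up to about 25 degrees either way. On the bed: steel guide rails along x (up to z 68 mm), the jaw, and at its +x end a fixed fence with a wooden liner, face at x +72 mm, top at z 88 mm. Nothing but the red handle rises above 88 mm.
- drawer (a joint): How far the drawer is out, in m: 0 is fully home against its stop, with its front flush with the front of the jig; up to 0.10. It slides straight along the jig's x axis, out towards -x; about 2 N of friction, it stays where it is left.
- drawer_front (a point): Centre of the outer face of the wooden drawer front, a flat panel 176 mm wide (jig's y) and 46 mm high (z 3 to 49 mm above the bench), facing the jig's -x. At jig x -95 mm, z 26 mm when home.
- jaw (a joint): How far the sprung jaw is pulled open, in m: 0 is closed on the fence, stop at 0.075. It slides along the jig's x axis and opens towards the jig's -x. The spring pulls it shut with 5 N when closed, plus 1 N for each 10 mm opened. Reads on while it is held.
- handle (a point): Middle of the foot of the red upright handle standing on the jaw: a bar 14 mm thick along the jig's x, 50 mm wide along y and 56 mm high. This point is 84 mm above the bench; the handle's top is 140 mm above the bench. With the jaw closed it is at jig x +10 mm, y 0. Around its foot the jaw's dark top is flat at 84 mm above the bench and nothing higher than 88 mm is near, so it can be pinched from above with a finger on its front and one on its back.
- pointer (a point): Tip of the red pointer strip (4 mm wide along x, z 73 mm) that sticks out from the jaw on the jig's +y side. It moves with the jaw; at jig x +30 mm, y +58 mm with the jaw closed.
- mark: Yellow mark block, 10 (x) x 18 (y) x 12 mm with a black line across the middle of its top, clipped on the rule beside the jaw at jig y +72 mm; origin under its centre (z 62 mm), axes as the jig's. Fixed. It sits 28 to 64 mm in front (jig's -x) of the closed jaw's pointer; the pointer is level with it when both have the same jig x.
- glue: Yellow glue bottle, 56 mm across, 160 mm tall, standing loose beside the jig; origin under its centre.
- board: Loose wooden board, 200 x 70 x 20 mm, lying beside the jig; origin under its centre, long side its x.
- tin: Loose white tin, 72 mm across, 85 mm tall, holding pencils that reach 130 mm up; origin under its centre.

How it is judged:
On the way:
1. the drawer is fully home, with the jaw still shut (value of joint drawer below 0.004 m and value of joint jaw below 0.012 m), for 0.2 s.
At the end, for the whole second after the job is handed in: The drawer is within 4 mm of home, the jaw's pointer stands within 5 mm of the middle of the yellow mark along the slide and is still (under 10 mm/s), the fingers press on the jaw or its handle with over 2 N, and the glue, board and tin are within 20 mm of where they stood (value of joint drawer below 0.004 m and x of pointer in the frame of mark between -0.005 and 0.005 m and velocity of joint jaw between -0.01 and 0.01 m/s and contact force between jaw and the fingers above 2 N and distance of each of glue, board, tin from where it was at the start of the episode below 0.02 m); the arm keeps its last pose, push and grip.
It fails at once if the jaw is pulled open while the drawer is still out (value of joint drawer above 0.008 m and value of joint jaw above 0.015 m).
It fails at once if the glue bottle, board or tin is pushed away (distance of any of glue, board, tin from where it was at the start of the episode above 0.03 m).
It also fails if it takes over 48 s, if anything falls off the work surface, if the arm or the gripper's body presses on something with over 40 N, if the wrist force passes 120 N, or if a joint passes its speed limit or range.

ROBOT

A 7-joint arm with a two-finger parallel gripper is mounted at the origin on the work surface. World frame = base frame: x ahead of the robot, y to its left, z up, the work surface at z = 0. Lengths are in m, angles in rad, forces in N, time in s.
With the tool pointing down it reaches from about 0.35 to 0.9 m from the base axis. Payload 8.1 kg.
Tool frame: the origin (TCP) lies at the centre of the arm's flange, where the gripper is bolted on; the fingertips stand 178 mm ahead of it and the grasp point (between the pads) lies 159 mm ahead of it; z points along the fingers, y is the line along which they close (so a half turn about z gives the same grasp; the last joint's range is limited). The gripper opens to 92 mm and grips with 3 to 60 N. Pads are 19 mm wide; open, the fingers measure 130 mm over their backs; the gripper's body (75 mm by 190 mm) begins 47 mm behind the grasp point.
Start: joints at [-1.32, 0.434, 0.025, 1.573, -0.012, 1.134, -0.075], TCP at [0.217, 0.586, 0.405] pointing down, gripper open.
Joint ranges: [-2.62, 2.62], [-0.44, 2.09], [-1.27, 1.32], [0.08, 2.57], [-1.32, 4.46], [0.12, 2], [-2.74, 2.74]. Speed limits (rad/s): [2.22, 2.22, 3.01, 3.01, 3.14, 3.14, 3.14].

INTERFACE

Orientations are given as a rotation vector (axis times angle).
In Python, from cell import arm gives the robot as it stands. The module is installed in compiled form; this text tells all that it offers.
- The arm moves only by the shell command python3 -m inch 'ROWS' [FORCE]. ROWS is text: rows parted by semicolons, each of 5 numbers parted by spaces: the shift along the tool's x, y, z in m, then the turn about the tool's z in rad, then the finger opening in m, from 0 to 0.0918. In form: x y z roll fingers; .... A call has 1 to 5 rows; each row is the pose to reach, as a shift and turn from the pose commanded when the call began, along the tool's axes at that moment; what a row does not reach only later rows make up. A row lasts 1/10 s, in which the tool goes at most 50 mm and 8.59 degrees, less where a joint would pass 70% of its speed; a pose out of reach is approached as far as the arm can. A call with a gripper value outside its range is refused whole. The fingers move at their own pace and stop on an object; FORCE is the grip in N (left out, the last holds). Time passes only in rows, so rows that repeat a pose let the fingers close. It gives the time, the measured TCP pose, the force, the opening and the grip force at its end, in the units of the state.
- arm.observe(): the state, without advancing time (a new reading comes with each control period).
- arm.get_image(name): name is "scene" or "top" or "wrist"; returns the picture (400x640x3 uint8, red, green, blue); there is no depth.
- arm.get_calibration(name): a dict with "intrinsics" (3x3 intrinsics, pixels), "pose" (4x4, takes a point from camera to world coordinates). Camera axes: x right, y up, looking along -z (the intrinsics and any distortion apply to the point x, -y, -z); pixel columns grow to the right and rows downward; lengths in m; the calibration is good to about 2 mm. A picture is of the moment at which its call begins: read the wrist's pose just before it. get_calibration takes no time and is no camera call; for the wrist camera it gives the pose at the moment of the call.
- arm.sign_off(): hands the job in; it is judged then, once.
Trained networks look in the newest picture that a camera, given by its name, has taken for a name from the list of things; names that differ only in an ending like _2 or _b are one class to them, and where a whole thing is asked for, a point or a joint stands for the part that bears it (a point fixed in the world has none). Each returns a list of dicts, best first, with "conf" (0 to 1); they miss things now and then, are a little off and sometimes report something else, mostly with a low value. They report only what shows in the picture. A call takes as long as a camera call.
- arm.look_for(camera, query): "point" ([row, column] in pixels, amid what is visible of it).
- arm.silhouettes(camera, query): "region" (400x640 bool, what is visible of it) and "point" ([row, column] in pixels, amid what is visible of it).
- arm.place_of(camera, query): "point" ([row, column] in pixels: a listed point, or the origin of a listed thing).
The state is a dict: "clock": time; "joints": joint angles; "dq": joint speeds; "joint_efforts": joint torques, N m; "position": TCP position; "ee_rot": TCP orientation; "force": force on the tool from outside, world axes, zero at the start; "ft_torque": the same for the moment, N m; "width": opening from 0.0 (shut) to 1.0 (fully open); "gripper_force": force on a finger pad.
Only numpy, scipy, OpenCV 4.12 (cv2) and the standard library are available. Lean on these libraries where they do the work, as an engineer would, in place of code of your own. Each camera call takes 0.05 s, during which the arm holds its last target. There are 200 camera calls.

## Working session

There is one attempt and no reset: what is moved stays moved. The work goes in short steps, Python scripts to look and compute and a shell command to move; the robot and the scene stay as the last step left them, time stands still between calls to the robot, and variables do not carry over. Pictures are saved under pics/ and viewed, at most 10 in all, crops included, and the job is handed in when it is done.

```bash
mkdir -p pics; cat > h.py <<'E'
import numpy as np,cv2
from scipy.spatial.transform import Rotation as R
from cell import arm
def ray(cam,pt):
    c=arm.get_calibration(cam);K=np.array(c["intrinsics"]);P=np.array(c["pose"])
    d=np.linalg.inv(K)@[pt[1],pt[0],1.];d=np.array([d[0],-d[1],-d[2]])
    return P[:3,3],P[:3,:3]@d
def at_z(cam,pt,z):
    o,d=ray(cam,pt);return o+d*(z-o[2])/d[2]
def tri(c):
    A=0;b=0
    for cam,pt in c:
        o,d=ray(cam,pt);d=d/np.linalg.norm(d);M=np.eye(3)-np.outer(d,d);A=A+M;b=b+M@o
    return np.linalg.solve(A,b)
def save(cam,n):
    im=arm.get_image(cam);cv2.imwrite(f"pics/{n}.png",im[...,::-1]);return im
E
python3 - <<'E'
from h import *
np.set_printoptions(precision=4,suppress=True)
s=arm.observe();print(s["clock"],s["position"],s["ee_rot"],R.from_rotvec(s["ee_rot"]).as_matrix())
Z=dict(jig=0,drawer_front=.026,handle=.084,pointer=.073,mark=.062,glue=0,board=0,tin=0)
a=save("scene","s0");b=save("top","t0")
for cam in("scene","top"):
    for q,z in Z.items():
        for r in arm.place_of(cam,q)[:2]: print(cam,q,round(r["conf"],2),np.round(r["point"],1),at_z(cam,r["point"],z))
print(arm.observe()["clock"])
E
```

```text
0.0 [0.2165 0.5861 0.4039] [-0.5529 -3.0924  0.0024] [[-0.938   0.3465 -0.0004]
 [ 0.3465  0.938  -0.0015]
 [-0.0001 -0.0016 -1.    ]]
scene jig 0.34 [251.9 366.6] [0.6793 0.1793 0.    ]
scene jig 0.27 [219.1 298.5] [ 0.661  -0.0024  0.    ]
scene drawer_front 0.81 [175.3 342.2] [0.5083 0.0454 0.026 ]
scene handle 0.56 [195.5 288. ] [ 0.6668 -0.023   0.084 ]
scene pointer 0.85 [219. 300.] [0.7077 0.0272 0.073 ]
scene pointer 0.35 [272.6 334.3] [0.7996 0.1498 0.073 ]
scene mark 0.52 [209.4 324.3] [0.6527 0.0611 0.062 ]
scene glue 0.6 [276.1 335.9] [0.7661 0.1411 0.    ]
scene board 0.61 [162.3 245. ] [ 0.5517 -0.2157  0.    ]
scene tin 0.74 [247.8 367.1] [0.6685 0.1763 0.    ]
scene tin 0.47 [196.9 289.3] [ 0.6087 -0.0541  0.    ]
top jig 0.83 [220.9 339.7] [ 0.6555 -0.0162  0.    ]
top drawer_front 0.59 [280.2 302.5] [0.5084 0.052  0.026 ]
top handle 0.97 [204.  346.1] [ 0.6769 -0.0208  0.084 ]
top pointer 0.86 [191.1 327.1] [0.7032 0.0227 0.073 ]
top mark 0.59 [209.3 309.7] [0.6604 0.0556 0.062 ]
top glue 0.89 [171.6 282.9] [0.7584 0.1329 0.    ]
top glue 0.34 [189.6 325.3] [ 0.7268  0.0262 -0.    ]
top board 0.68 [277.6 427.4] [ 0.5508 -0.2275  0.    ]
top tin 0.77 [201.3 258.8] [0.6781 0.1789 0.    ]
0.9
```

View pics/s0.png

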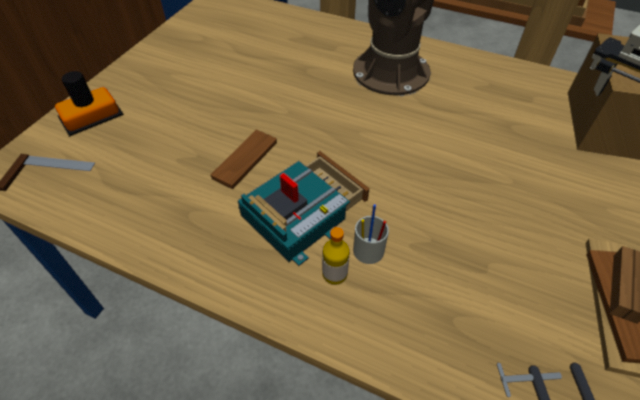

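View pics/t0.png

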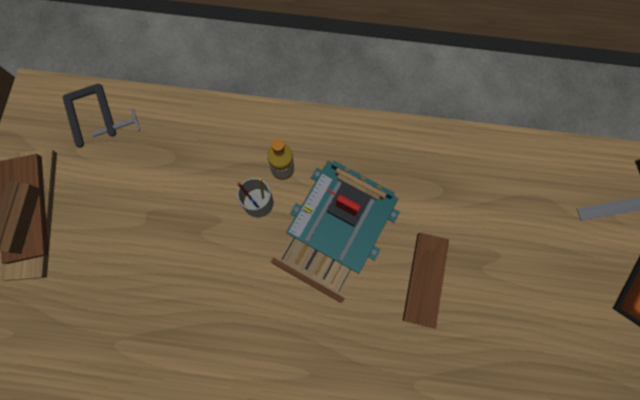

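The pictures show the jig near top (215,345), turned about -23°. The drawer is out about 80 mm toward (280,305), the glue is at (165,281), the tin at (197,256) and the board at (280,427). I'll go to a point in front of the drawer.

```bash
python3 -m inch '-0.035 -0.035 0 0 0;-0.07 -0.07 0 0 0;-0.105 -0.105 0 0 0;-0.14 -0.14 0 0 0;-0.175 -0.175 0 0 0'
python3 -m inch '-0.035 -0.035 0 0 0;-0.07 -0.07 0 0 0;-0.105 -0.105 0 0 0;-0.14 -0.14 0 0 0;-0.175 -0.175 0 0 0'
python3 -m inch '-0.03 -0.03 0 0 0;-0.05 -0.047 0 0 0;-0.05 -0.047 0 0 0;-0.05 -0.047 0 0 0;-0.05 -0.047 0 0 0'
cat > m.py <<'E'
from h import *
np.set_printoptions(precision=4,suppress=True)
import sys
n=sys.argv[1]
Z=dict(drawer_front=.026,handle=.084,pointer=.073,mark=.062)
save("wrist",n)
P={}
for q,z in Z.items():
    for r in arm.place_of("wrist",q)[:2]:
        p=at_z("wrist",r["point"],z);P.setdefault(q,p);print(q,round(r["conf"],2),np.round(r["point"]),p)
s=arm.observe();M=R.from_rotvec(s["ee_rot"]).as_matrix()
print(s["clock"],s["position"],M.ravel(),s["force"])
E
python3 m.py w1
```

```text
clock: 1.4
position: [0.3206, 0.3596, 0.4049]
ee_rot: [0.553, 3.092, 0.001]
force: [1.6, 0.1, 0.5]
width: 0.616
gripper_force: 0.0
clock: 1.9
position: [0.424, 0.1347, 0.4052]
ee_rot: [0.552, 3.092, 0.001]
force: [1.2, 0.5, -0.5]
width: 0.179
gripper_force: 0.0
clock: 2.4
position: [0.4538, 0.0763, 0.4047]
ee_rot: [-0.55, -3.093, -0.001]
force: [-0.9, 0.0, 0.1]
width: 0.01
gripper_force: 0.0
drawer_front 0.79 [212. 316.] [0.5018 0.0478 0.026 ]
pointer 0.56 [213. 317.] [0.4866 0.0562 0.073 ]
2.65 [0.454  0.076  0.4048] [-0.9385  0.3452 -0.      0.3452  0.9385  0.0002  0.0001  0.0002 -1.    ] [-0.0175 -0.3936  0.5991]
```

View pics/w1.png

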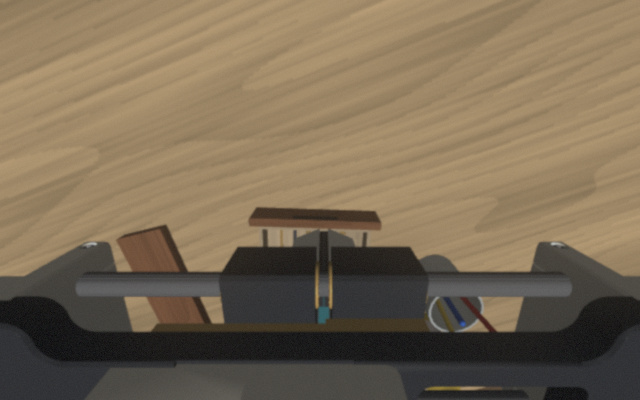

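The drawer front runs from (209,253) to (212,380), almost square to the tool. I'll measure its direction.

```bash
python3 - <<'E'
from h import *
for z,e in((.003,((208,257),(212,380))),(.049,((208,257),(212,380))),(.049,((223,250),(228,380)))):
    a,b=[at_z("wrist",p,z) for p in e];d=a-b;print(a,b,np.degrees(np.arctan2(d[1],d[0])),np.linalg.norm(d))
for e in (((259,274),(296,343)),((264,271),(300,341))):
    a,b=[at_z("top",p,.049) for p in e];d=a-b;print("top",a,b,np.degrees(np.arctan2(d[1],d[0])),np.linalg.norm(d))
E
```

```text
[ 0.47392987 -0.03527742  0.003     ] [0.54265465 0.13323667 0.003     ] -112.18701492243814 0.18198926581438338
[ 0.46222609 -0.01849542  0.049     ] [0.52268484 0.12975024 0.049     ] -112.18701492243812 0.16010008554665026
[ 0.47828157 -0.03587739  0.049     ] [0.54450678 0.12323889 0.049     ] -112.59739213182885 0.17234781099716182
top [0.54430159 0.11854972 0.049     ] [ 0.48574306 -0.03763497  0.049     ] 69.44740435293055 0.16680155789069123
top [0.53289223 0.12337883 0.049     ] [ 0.47704273 -0.03431625  0.049     ] 70.49782329153149 0.1672928703365552
```

```bash
python3 -m inch '0 -0.005 0.05 0.037 0;0 -0.005 0.1 0.037 0;0 -0.005 0.15 0.037 0;0 -0.005 0.19 0.037 0;0 -0.005 0.2 0.037 0'
python3 -m inch '0 0 0 0 0;-0.015 0 0 0 0;-0.03 0 0 0 0;-0.045 0 0 0 0;-0.06 0 0 0 0'
python3 -m inch '-0.01 0 0 0 0;-0.02 0 0 0 0;-0.03 0 0 0 0;-0.035 0 0 0 0;-0.04 0 0 0 0'
```

```text
clock: 3.15
position: [0.4509, 0.0706, 0.2015]
ee_rot: [-0.608, -3.077, 0.004]
force: [-0.7, 0.1, 0.7]
width: 0.006
gripper_force: 0.0
clock: 3.65
position: [0.5089, 0.0482, 0.2073]
ee_rot: [0.608, 3.08, 0.003]
force: [-2.3, 2.4, 0.6]
width: 0.005
gripper_force: 1.6
clock: 4.15
position: [0.5452, 0.0324, 0.2049]
ee_rot: [-0.61, -3.082, -0.0]
force: [-1.7, 2.2, 1.9]
width: 0.008
gripper_force: 1.2
```

```bash
python3 m.py w2
```

```text
4.4 [0.5449 0.0323 0.2046] [-0.9245  0.3812  0.0001  0.3812  0.9245 -0.0003 -0.0002 -0.0002 -1.    ] [-0.4242 -0.7144  0.2005]
```

View pics/w2.png

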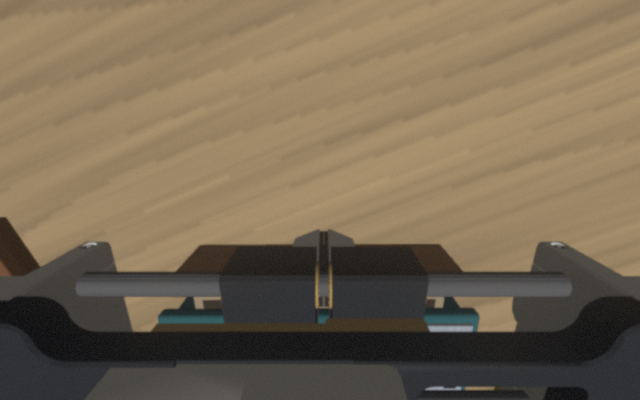

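The drawer is being pushed square, with the front at about (245,320) and the jig's front edge at row 310. About 28 mm remain.

```bash
python3 -m inch '-0.006 0 0 0 0;-0.012 0 0 0 0;-0.018 0 0 0 0;-0.02 0 0 0 0;-0.022 0 0 0 0'
python3 -m inch '-0.002 0 0 0 0;-0.004 0 0 0 0;-0.006 0 0 0 0;-0.008 0 0 0 0'
python3 -m inch '-0.002 0 0 0 0;-0.004 0 0 0 0;-0.004 0 0 0 0'
```

```text
clock: 4.9
position: [0.5614, 0.0259, 0.2041]
ee_rot: [-0.605, -3.07, -0.001]
force: [-27.6, 10.5, 25.4]
width: 0.004
gripper_force: 14.9
clock: 5.3
position: [0.5636, 0.0253, 0.2036]
ee_rot: [-0.599, -3.057, -0.002]
force: [-50.8, 18.3, 47.1]
width: 0.005
gripper_force: 27.7
clock: 5.6
position: [0.5647, 0.025, 0.203]
ee_rot: [-0.595, -3.051, -0.003]
force: [-59.4, 20.5, 52.6]
width: 0.002
gripper_force: 32.2
```

```bash
python3 -m inch '0.012 0 0 0 0;0.014 0 0 0 0;0.03 0 0 0 0;0.06 0 -0.03 0 0;0.09 0 -0.06 0 0'
python3 -m inch '0.03 0 -0.03 0 0;0.06 0 -0.06 0 0;0.07 0 -0.1 0 0.0918;0.07 0 -0.14 0 0.0918;0.07 0 -0.14 0 0.0918'
python3 m.py w3
python3 - <<'E'
from h import *
t=save("top","t1");s=save("scene","s1")
cv2.imwrite("pics/c1.png",cv2.resize(t[150:310,230:450,::-1],None,fx=3.6,fy=3.6,interpolation=cv2.INTER_CUBIC))
E
```

```text
clock: 6.1
position: [0.493, 0.0536, 0.2648]
ee_rot: [-0.612, -3.081, 0.001]
force: [0.7, 0.5, 0.6]
width: 0.005
gripper_force: 0.0
clock: 6.6
position: [0.4302, 0.0806, 0.41]
ee_rot: [0.609, 3.073, 0.009]
force: [-0.1, 1.1, 0.1]
width: 0.218
gripper_force: 0.0
drawer_front 0.79 [269. 320.] [0.5639 0.0203 0.026 ]
6.85 [0.4284 0.0802 0.4038] [-0.9244  0.3815 -0.0014  0.3815  0.9244 -0.0007  0.001  -0.0012 -1.    ] [ 0.3927  0.4034 -0.2208]
```

View pics/w3.png

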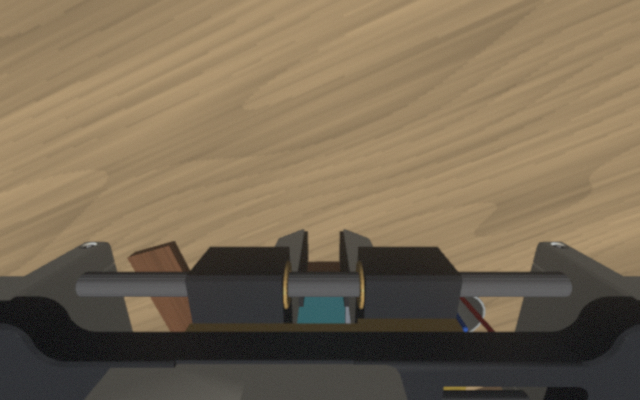

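View pics/c1.png

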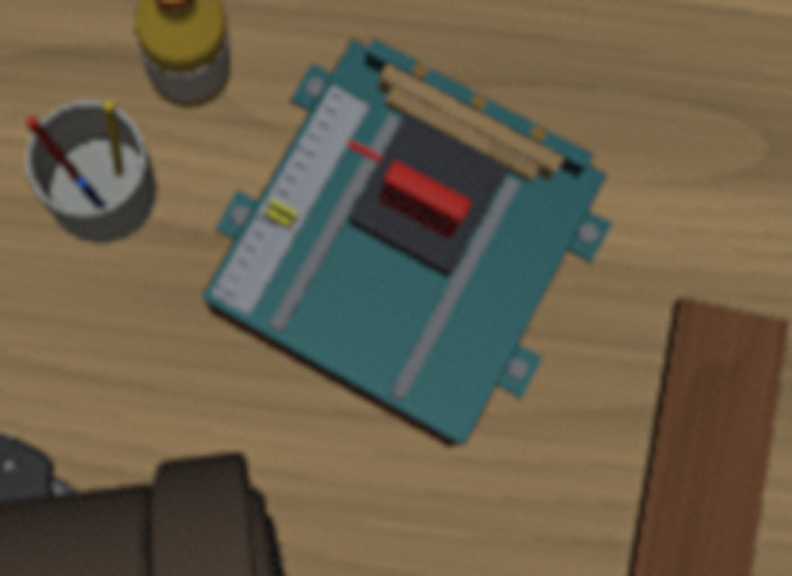

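The drawer looks home: the front is flush along the crop line (207,297)–(459,442). The pointer tip is at crop (350,145), the mark at (281,213) and the handle top at (428,190). Next I'll work out the poses.

```bash
python3 - <<'E'
from h import *
np.set_printoptions(precision=4,suppress=True)
f=lambda u,v,z:at_z("top",(150+(v+.5)/3.6-.5,230+(u+.5)/3.6-.5),z)
ang=lambda d:np.degrees(np.arctan2(d[1],d[0]))
print("front",ang(f(207,297,.06)-f(459,442,.06))-90,"rail",ang(f(395,117,.068)-f(278,325,.068)), ang(f(514,183,.068)-f(401,393,.068)))
h=f(428,190,.14);p=f(351,145,.073);m=f(281,213,.074)
corn=[f(207,297,.06),f(459,442,.06)]
print("h",h,"p",p,"m",m,corn)
for yaw in(-22,-23,-24):
    a=np.radians(yaw);x=np.array([np.cos(a),np.sin(a),0]);y=np.array([-x[1],x[0],0])
    print(yaw,"p-m",(p-m)@x,(p-m)@y,"p-h",(p-h)@x,(p-h)@y,"h-front",(h-np.mean(corn,0))@x,(h-np.mean(corn,0))@y)
for q,z in(("handle",.084),("pointer",.073),("mark",.062)):
  for c in("top","scene"):
    arm.get_image(c)
    for r in arm.place_of(c,q)[:1]: print(c,q,r["conf"],at_z(c,r["point"],z))
for q in("drawer_front",):
    for r in arm.place_of("top",q)[:1]: print(r["conf"],at_z("top",r["point"],.026))
print(arm.observe()["clock"])
E
```

```text
front -22.715962710529922 rail -21.894246826853966 -22.015499972974684
h [ 0.6667 -0.0212  0.14  ] p [0.7059 0.023  0.073 ] m [0.6582 0.0598 0.074 ] [array([0.6043, 0.0978, 0.06  ]), array([ 0.5377, -0.0612,  0.06  ])]
-22 p-m 0.058044092045029486 -0.01627186032884013 p-h 0.019765901288899893 0.05566509931856183 h-front 0.10360017469404326 -0.0007664095245967784
-23 p-m 0.058319234768617785 -0.015256372960044576 p-h 0.018791400908716 0.05600158379720876 h-front 0.1035977715761593 0.0010417795590200243
-24 p-m 0.05857661288834445 -0.014236238352253582 p-h 0.017811176485778932 0.05632100965093153 h-front 0.1035638115734791 0.002849651306491209
top handle 0.65 [ 0.6717 -0.0181  0.084 ]
scene handle 0.84 [ 0.6673 -0.0164  0.084 ]
top pointer 0.85 [0.7046 0.0315 0.073 ]
scene pointer 0.83 [0.7127 0.0182 0.073 ]
top mark 0.71 [0.6599 0.1691 0.062 ]
scene mark 0.47 [0.6529 0.0587 0.062 ]
0.55 [0.5756 0.0199 0.026 ]
7.6
```

```bash
python3 -m inch '-0.03 0 0 0.145 0.0918;-0.06 0 0 0.29 0.0918;-0.09 0 0 0.435 0.0918;-0.12 0 0 0.58 0.0918;-0.15 0 0 0.725 0.0918'
python3 - <<'E'
from h import *
s=arm.observe();M=R.from_rotvec(s["ee_rot"]).as_matrix();print(s["position"],s["joints"])
y=M[:,1];print(np.degrees(np.arctan2(y[1],y[0])),M.T@(np.array([.667,-.020,.404])-s["position"]))
E
```

```text
clock: 8.1
position: [0.5682, 0.0229, 0.4047]
ee_rot: [1.671, 2.66, 0.0]
force: [0.3, 0.2, -0.1]
width: 1.0
gripper_force: 0.0
[0.56818645 0.02291767 0.40469936] [-0.50820081  0.36188312  0.50895847  1.74443451 -0.19625038  1.08583058
  0.51455736]
25.747747322956315 [-0.08158215  0.07035896  0.00070907]
```

```bash
python3 -m inch '-0.02 0.02 0 0.145 0.0918;-0.04 0.035 0 0.29 0.0918;-0.06 0.05 0 0.435 0.0918;-0.08 0.07 0 0.58 0.0918;-0.082 0.07 0 0.725 0.0918'
python3 -m inch '0 0 0 0.11 0.0918;0 0 0 0.11 0.0918;0 0 0 0.11 0.0918'
python3 m.py w4
python3 - <<'E'
from h import *
s=arm.observe();M=R.from_rotvec(s["ee_rot"]).as_matrix()
y=M[:,1];print(np.degrees(np.arctan2(y[1],y[0])),M.T@(np.array([.667,-.020,.404])-s["position"]),s["joints"])
E
```

```text
clock: 8.6
position: [0.6682, -0.0205, 0.4041]
ee_rot: [2.505, 1.893, -0.0]
force: [0.6, -0.3, -0.2]
width: 1.001
gripper_force: 0.0
clock: 8.9
position: [0.666, -0.0193, 0.4045]
ee_rot: [-2.598, -1.767, 0.001]
force: [-0.3, -1.2, 0.4]
width: 0.999
gripper_force: 0.0
handle 0.79 [185. 325.] [ 0.6678 -0.0196  0.084 ]
pointer 0.68 [134. 337.] [0.7009 0.0269 0.073 ]
pointer 0.21 [306. 306.] [ 0.5803 -0.1714  0.073 ]
mark 0.54 [118. 289.] [0.6567 0.0626 0.062 ]
9.15 [ 0.6659 -0.0196  0.4049] [ 0.3698  0.9291  0.0003  0.9291 -0.3698  0.0004  0.0005  0.0002 -1.    ] [-0.5512  0.7355  0.1574]
-21.703318520301146 [-2.35325483e-05  1.15079733e-03  9.37470077e-04] [-0.48129105  0.56945275  0.70459398  1.50106851 -0.38272247  1.21182979
 -0.09830299]
```

View pics/w4.png

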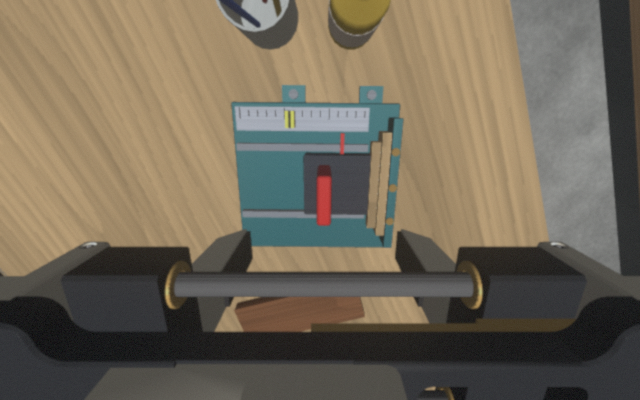

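The wrist view is clear: handle top at (165–225,324), pointer tip at (134,343), mark line at (119,290). I'll measure the pull distance and then descend.

```bash
python3 - <<'E'
from h import *
f=lambda r,c,z:at_z("wrist",(r,c),z)
s=arm.observe();M=R.from_rotvec(s["ee_rot"]).as_matrix()
p=f(134,342.5,.073);m=f(119,290,.074);h=f(200,324,.14)
print("tool frame p-m",M.T@(p-m),"h",M.T@(h-s["position"]))
d=f(148,360,.068)-f(147.5,240,.068);print(np.degrees(np.arctan2(d[1],d[0])))
E
python3 -m inch '0 0.001 0.04 0 0.0918;0 0.001 0.08 0 0.0918;0 0.001 0.12 0 0.0918;0 0.001 0.131 0 0.0918;0 0.001 0.131 0 0.0918'
python3 -m inch '0 0 0 0 0.0;0 0 0 0 0;0 0 0 0 0;0 0 0 0 0;0 0 0 0 0' 30
python3 -m inch '0 0 0 0 0.0;0 0 0 0 0;0 0 0 0 0;0 0 0 0 0;0 0 0 0 0'
```

```text
tool frame p-m [-0.01606174  0.05758778  0.00100176] h [0.00079875 0.00064555 0.26493782]
-21.92699758554045
clock: 9.65
position: [0.6665, -0.0198, 0.2726]
ee_rot: [-2.6, -1.761, 0.004]
force: [0.1, -0.6, 0.6]
width: 0.997
gripper_force: 0.0
clock: 10.15
position: [0.6671, -0.0199, 0.2743]
ee_rot: [2.601, 1.762, 0.001]
force: [-0.5, 0.6, 0.4]
width: 0.612
gripper_force: 0.0
clock: 10.65
position: [0.6669, -0.0199, 0.2737]
ee_rot: [-2.601, -1.762, 0.0]
force: [0.2, -0.7, -1.1]
width: 0.181
gripper_force: 0.0
```

```bash
python3 -m inch '0 0 0 0 0;0 0 0 0 0;0 0 0 0 0'
python3 -m inch '0 -0.006 0 0 0;0 -0.012 0 0 0;0 -0.018 0 0 0;0 -0.024 0 0 0;0 -0.03 0 0 0'
python3 -m inch '0 -0.006 0 0 0;0 -0.012 0 0 0;0 -0.018 0 0 0;0 -0.023 0 0 0;0 -0.025 0 0 0'
cat > k.py <<'E'
from h import *
import sys
np.set_printoptions(precision=4,suppress=True)
s=arm.observe();M=R.from_rotvec(s["ee_rot"]).as_matrix();print(s["position"],s["force"],s["gripper_force"])
im=save("wrist",sys.argv[1])
for q,z in(("pointer",.073),("mark",.062)):
    for r in arm.place_of("wrist",q)[:1]:print(q,r["conf"],r["point"],M.T@(at_z("wrist",r["point"],z)-s["position"]))
t=save("top",sys.argv[1]+"t");cv2.imwrite(f"pics/{sys.argv[1]}c.png",cv2.resize(t[150:310,230:450,::-1],None,fx=3.6,fy=3.6,interpolation=cv2.INTER_CUBIC))
E
python3 k.py w5
```

```text
clock: 10.95
position: [0.6664, -0.0197, 0.2736]
ee_rot: [-2.6, -1.761, 0.001]
force: [-4.0, 2.7, 3.8]
width: 0.15
gripper_force: 30.0
clock: 11.45
position: [0.6399, -0.0089, 0.2737]
ee_rot: [2.599, 1.76, 0.003]
force: [9.6, -1.2, -9.2]
width: 0.153
gripper_force: 30.0
clock: 11.95
position: [0.6168, 0.0004, 0.2737]
ee_rot: [2.598, 1.76, 0.004]
force: [11.1, -3.2, -10.2]
width: 0.158
gripper_force: 30.0
[0.6168 0.0004 0.2737] [ 11.114   -3.1947 -10.2347] 30.006570518016815
pointer 0.93 [148.6, 349.3] [0.0575 0.017  0.2007]
mark 0.63 [126.9, 344.9] [0.0707 0.0147 0.2117]
```

View pics/w5.png

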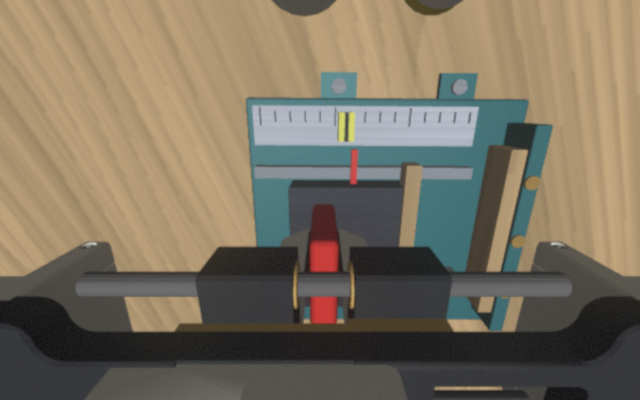

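The wrist view shows the pointer tip at (151,354.5) and the mark line at (126,346.5), so the jaw is slightly short of the mark.

```bash
python3 - <<'E'
from h import *
s=arm.observe();M=R.from_rotvec(s["ee_rot"]).as_matrix()
f=lambda r,c,z:M.T@(at_z("wrist",(r,c),z)-s["position"])
print(f(151,354.5,.073),f(126,346.5,.074), f(151,354.5,.073)-f(126,346.5,.074))
d=M@(f(168,470,.068)-f(168,260,.068));print(np.degrees(np.arctan2(d[1],d[0])),np.degrees(np.arctan2(M[1,1],M[0,1])))
E
```

```text
[0.05592982 0.02050515 0.20074537] [0.07190891 0.01476466 0.1997269 ] [-0.01597909  0.00574049  0.00101847]
-21.820064996826385 -21.78693799662386
```

```bash
python3 -m inch '0 -0.002 0 0 0;0 -0.004 0 0 0;0 -0.005 0 0 0;0 -0.005 0 0 0;0 -0.005 0 0 0'; python3 k.py w6
python3 - <<'E'
import cv2
cv2.imwrite("pics/w6z.png",cv2.resize(cv2.imread("pics/w6.png")[90:190,240:440],None,fx=4,fy=4,interpolation=cv2.INTER_CUBIC))
E
```

```text
clock: 12.65
position: [0.6124, 0.0022, 0.2737]
ee_rot: [2.599, 1.76, 0.004]
force: [9.8, -1.5, -10.1]
width: 0.155
gripper_force: 30.0
[0.6124 0.0022 0.2737] [  9.7939  -1.4939 -10.062 ] 30.006931722164154
pointer 0.63 [149.8, 351.0] [0.0567 0.0182 0.2007]
mark 0.88 [126.1, 352.6] [0.0712 0.0199 0.2117]
```

View pics/w6z.png

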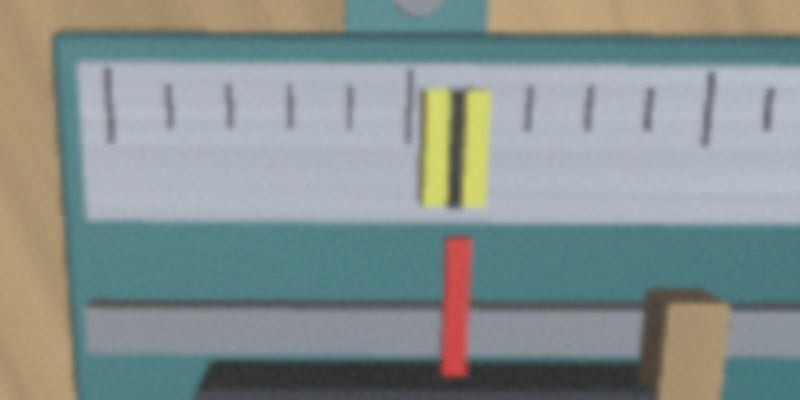

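View pics/w6c.png

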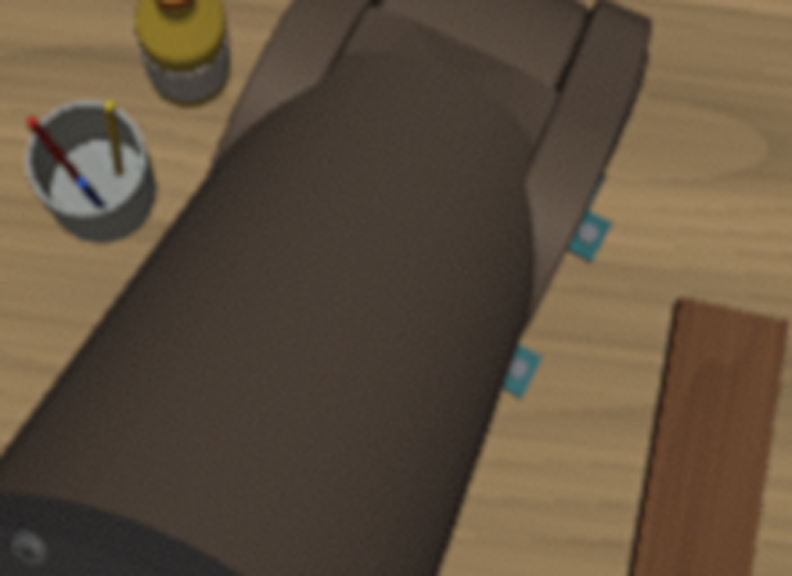

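The pointer tip (crop column 458) lines up with the black line (456) on the yellow mark. The tin, glue and board haven't moved in the top view, so I'm handing in.

```bash
python3 -c "
from cell import arm
print(arm.sign_off())"
```

```text
the job is handed in; nothing more can be done
None
```

I handed the job in with the drawer pushed home and the jaw held at 30 N grip with its pointer on the yellow mark; the glue, board and tin look unmoved, and no verdict came back.

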